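Close the specimen clamp with the T-key

TASK

Take the square T-key from its stand, hold it upright and feel its square tang gently down into the recess of the clamp screw until it is fully home before the first turn, since the screw may stand a little off the middle of its slot. Then, keeping the key square to the screw, turn it clockwise (seen from above) until it meets its stop, without forcing it, and put the key back upright in its own stand. Press lightly throughout, touch the clamp with nothing but the key, and leave everything else on the bench where it is.

Things in the scene. Friction and masses are not known exactly. Their poses are not given: they have to be found in the camera images.
- key: Loose steel T-key, 0.3 kg, 113 mm tall, upright in its stand. Origin: centre of its tang's flat end (lowest point), z up along the key. Upwards: square tang 12 x 12 mm (sides along x and y), 14 mm long, its lowest 5 mm stepped in to a nose 9.6 mm square; shank 16 mm in diameter to 55 mm; square grip block 24 x 24 mm (sides along x and y) from 55 to 100 mm; then a crossbar along x.
- key_grip (a point): Middle of the key's grip block, 80 mm above the key's origin; axes as the key's. Grip here from above with the fingers closing along the key's y, one on each side of the crossbar. The bar is round, 10 mm thick, 90 mm long, centred 28 mm above this point.
- key_stand: Fixed grey stand of the T-key: block 60 x 60 x 45 mm with a round hole, 20 mm in diameter and 35 mm deep, in the middle of its top, with a 2 mm chamfer. Origin: centre of its underside, on the bench; z up. The hole's floor, on which the key stands, is 10 mm above the origin. A like stand carries the nut driver; the two may be either way round.
- clamp: Fixed specimen clamp. Origin: centre of the base's underside, z up. White base 120 x 190 x 20 mm (x, y, z), posts at y = +75 and -75 mm, and along y a bridge of two bars, 50 mm wide, top at 62 mm, with a lengthwise slot. A screw stands upright through the slot; its dark round head, 42 mm across, stands above the bridge, top 82 mm above the origin before it is turned.
- slot_mid (a point): Point of the clamp mid-slot at the height of the unturned head's top. The screw's axis is on the slot's centre line (clamp x = 0) but anywhere up to 10 mm either way along the clamp's y, held stiffly; where is not reported. In the head's middle is a square recess 13.6 mm wide, 11 mm deep, with a 1 mm chamfer; its sides lie along the clamp's x and y before the first turn.
- screw (a joint): Turn of the clamp screw in rad, 0 at the start, growing clockwise seen from above, with a hard stop at 1.30. Friction about 0.12 N m holds it. As it turns it sinks 12 mm per full turn (2.5 mm up to the stop), carrying the recess down. The tang has about 0.13 rad of play in the recess.
- nut_driver: Bystander: loose round black nut driver, 140 mm tall, grip 28 mm across, standing in the other stand. Origin: centre of its foot.
- weight: Bystander: loose steel knobbed weight, 44 mm across, 62 mm tall. Origin: centre of its underside.
- ring: Bystander: loose steel ring, 64 mm across, 14 mm tall. Origin: centre of its underside.
- wrench: Bystander: loose open wrench lying flat, 150 mm long along its x.
- jar: Bystander: loose jar with a lid, 52 mm across, 70 mm tall. Origin: centre of its underside.
- bowl: Bystander: loose white bowl, 120 mm across, 40 mm tall. Origin: centre of its underside.
There are look-alikes about, which are no part of the job. Leave any blue look-alike of the key_stand alone.

How it is judged:
By the outcome, as a careful person would: the job done as asked, in the order asked, and still so for the second after the job is handed in, with the robot touching nothing.
It also fails if it takes over 72 s, if anything falls off the work surface, if the arm or the gripper's body presses on something with over 40 N, if the wrist force passes 120 N, or if a joint passes its speed limit or range.

ROBOT

A 6-joint arm with a two-finger parallel gripper is mounted at the origin on the work surface. World frame = base frame: x ahead of the robot, y to its left, z up, the work surface at z = 0. Lengths are in m, angles in degrees, forces in N, time in s.
With the tool pointing down it reaches from about 0.35 to 0.875 m from the base axis. Payload 4.2 kg.
Tool frame: the origin (TCP) lies on the centre line of the jaws, within the pads' length; the fingertips stand tip_reach ahead of it and the grasp point (between the pads) is the TCP (tip_reach is the distance from the TCP to the fingertips, in m); z points along the fingers, y is the line along which they close (so a half turn about z gives the same grasp; the last joint's range is limited). The gripper opens to 87 mm and grips with 3 to 60 N. Pads are 19 mm wide; open, the fingers measure 117 mm over their backs; the gripper's body (75 mm by 190 mm) begins 51 mm behind the grasp point.
Start: joints at [85.863, 22.042, 0.453, 0, -68.411, -14.817], TCP at [0.203, 0.591, 0.242] pointing down, gripper open.
Joint ranges: [-179.83, 179.83], [-69.29, 118.12], [-61.27, 80.66], [-181.25, 117.63], [-171.15, -9.14], [-177.46, 177.46]. Speed limits (degrees/s): [159.86, 159.86, 180, 180, 180, 180].

INTERFACE

Orientations are given as a 3x3 rotation matrix whose columns are the frame's x, y, z axes.
In Python, from station import sense, capture, finish_job, tip_reach gives the robot as it stands.
- The arm moves only by the tool arm_command, never from a script. Its argument "deltas" is a list of rows, each a list of 7 numbers: the turn, a rotation vector about the tool's x, y, z in rad, then the shift along the tool's x, y, z in cm, then the closure, from -1 (fully open) to 1 (shut), so that 0 is half open. In form: [[rx, ry, rz, dx, dy, dz, hand], ...]. A call has 1 to 8 rows; each row is the pose to reach, as a shift and turn from the pose commanded when the call began, along the tool's axes at that moment; what a row does not reach only later rows make up. A row lasts 1/12 s, in which the tool goes at most 41.7 mm and 7.16 degrees, less where a joint would pass 70% of its speed; a pose out of reach is approached as far as the arm can. A call with a gripper value outside its range is refused whole. The fingers move at their own pace and stop on an object; the grip force is fixed at half the most. Time passes only in rows, so rows that repeat a pose let the fingers close. It gives the time, the measured TCP pose, the force, the opening and the grip force at its end, in the units of the state.
- sense(): the state, without advancing time (a new reading comes with each control period).
- capture(name): name is "scene" or "top" or "wrist"; returns a dict with "pixels" (384x512x3 uint8, blue, green, red), "fovy" (degrees; the focal length in pixels is half the picture's height over the tangent of half this angle, whatever the lens; pixels are square), "cx", "cy" (the principal point, pixels), "rvec" (rotation vector, rad) and "tvec" (3), from world to camera coordinates, as OpenCV has them. Camera axes: x right, y down, z forward; pixel columns grow to the right and rows downward; lengths in m; the calibration is good to about 2 mm. A picture is of the moment at which its call begins. There is no depth.
- finish_job(): hands the job in; it is judged then, once.
The state is a dict: "time_s": time; "joints": joint angles; "joint_velocities": joint speeds; "effort": joint torques, N m; "tcp_pos": TCP position; "ee_rot": TCP orientation; "wrist_force": force on the tool from outside, world axes, zero at the start; "moment": the same for the moment, N m; "gripper_width": opening from 0.0 (shut) to 1.0 (fully open); "gripper_force": force on a finger pad.
Only numpy, scipy, OpenCV 4.12 (cv2) and the standard library are available. Lean on these libraries where they do the work, as an engineer would, in place of code of your own. Each camera call takes 0.05 s, during which the arm holds its last target. There are 200 camera calls.

## Working session

There is one attempt and no reset: what is moved stays moved. The work goes in short steps, Python scripts to look and compute and a tool call to move; the robot and the scene stay as the last step left them, time stands still between calls to the robot, and variables do not carry over. Pictures are saved under pics/ and viewed, at most 10 in all, crops included, and the job is handed in when it is done.

Besides the shell and the picture viewer there is one more tool, called after ">>>" by a JSON object that holds its "fn" and its "kwargs", one argument or row to a line. arm_command: Moves the arm, as the interface text tells. Its arguments: {"type":"object","properties":{"deltas":{"type":"array"}},"required":["deltas"]}

```bash
mkdir -p pics
python3 - <<'E'
from station import *
import cv2,json
s=sense(); print({k:(v if not hasattr(v,'tolist') else v.tolist()) for k,v in s.items()}, tip_reach)
for n in ("scene","top"):
    c=capture(n); cv2.imwrite(f"pics/{n}0.png",cv2.resize(c["pixels"],None,fx=1.5,fy=1.5,interpolation=cv2.INTER_CUBIC)); print(n,c["fovy"],c["cx"],c["cy"],c["rvec"],c["tvec"])
E
```

```text
{'time_s': 0.0, 'joints': [85.86524948027657, 22.090539375948257, 0.37891303745574295, -0.03005101927811754, -68.41148210177458, -14.81530847502944], 'joint_velocities': [-0.08893619276604399, 0.0012955173474185793, -0.01756178786357488, 0.008731749816191426, -0.08747735737042636, 0.026047518550411798], 'effort': [-0.0005043921009928454, -39.06657814979553, 18.740251064300537, 4.219724535942078, 0.011019656667485833, -0.00019097240055998554], 'tcp_pos': [0.20277031124322414, 0.5905874143205148, 0.24045323513982814], 'ee_rot': [[0.9457391612886447, -0.324926187741406, -0.0006413461527825024], [-0.3249268112461105, -0.9457368155752199, -0.002107842279911972], [7.834848815799607e-05, 0.002201859550261253, -0.9999975728350722]], 'wrist_force': [0.3056027651514323, 0.09075255534435138, -0.44969708334218644], 'moment': [-0.04548355712609617, 0.03734844916224021, -0.0036700329848481476], 'gripper_force': 0.0, 'gripper_width': 0.9977199753440023} 0.019
scene 51.67146911915812 256.7756356360442 192.22282702757198 [ 1.52841848  1.97246759 -0.86823925] [ 0.12010881 -0.27482301  1.60850866]
top 46.13330173415687 257.8005621457715 183.37286578300353 [ 2.13815056 -2.17142383  0.11433879] [0.05400266 0.53172474 1.43694205]
```

View pics/scene0.png

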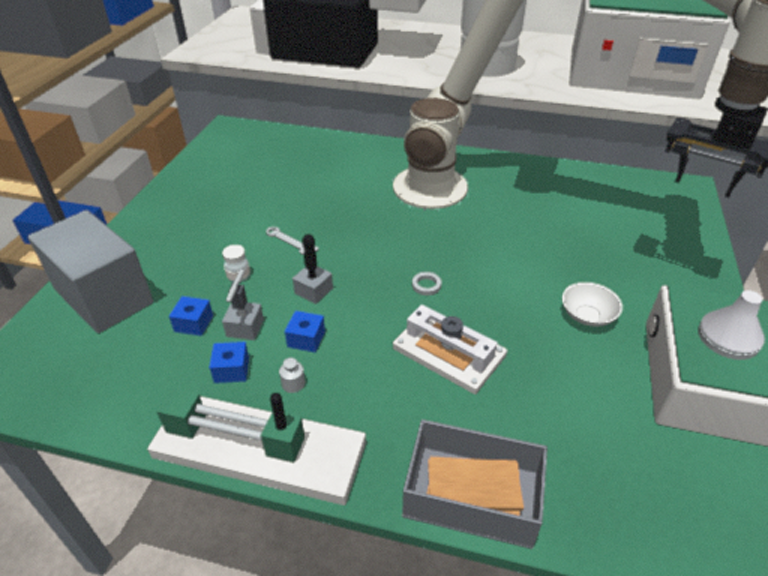

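View pics/top0.png

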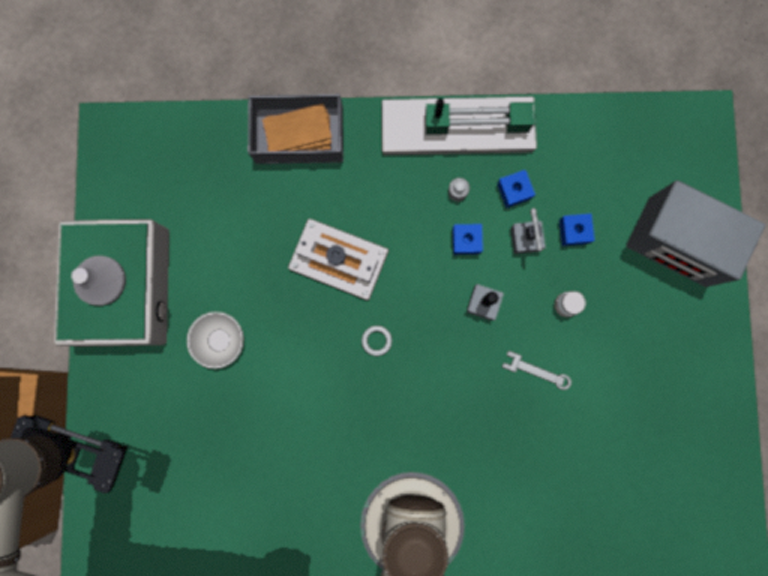

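The top view shows two grey stands. The one at (528,237) holds a T-shaped key with a crossbar. The one at (486,301) holds the round black nut driver. Blue blocks at (517,188), (468,239) and (578,229) are decoys. The clamp is at (338,258), with its screw head at (336,255). I'll confirm this in an enlarged crop.

```bash
cat > h.py <<'E'
import numpy as np,cv2
from station import *
def cam(n):
    c=capture(n); f=192/np.tan(np.radians(c["fovy"]/2))
    K=np.array([[f,0,c["cx"]],[0,f,c["cy"]],[0,0,1]]); R=cv2.Rodrigues(np.array(c["rvec"],float))[0]
    return c["pixels"],K,R,np.array(c["tvec"],float)
def ray(px,K,R,t,z):
    d=R.T@np.linalg.inv(K)@np.array([px[0],px[1],1.]); o=-R.T@t
    return o+d*(z-o[2])/d[2]
def proj(P,K,R,t):
    return cv2.projectPoints(np.array(P,float).reshape(-1,1,3),cv2.Rodrigues(R)[0],t,K,None)[0].reshape(-1,2)
E
python3 - <<'E'
from h import *
T=cam("top"); S=cam("scene")
def crop(I,cx,cy,w=66,h=50): return cv2.resize(I[0][cy-h//2:cy+h//2,cx-w//2:cx+w//2],(400,300),interpolation=cv2.INTER_CUBIC)
m=np.vstack([np.hstack([crop(T,352,157),crop(T,226,172)]),np.hstack([crop(S,160,205),crop(S,300,230,80,60)])])
cv2.imwrite("pics/m1.png",m)
for n,p,z in(("stand",(528,237),.045),("head",(336,255),.082),("nut",(489,299),.15),("ring",(377,340),0.01),("weight",(459,187),.06),("jar",(571,304),.07)):
    print(n,ray(np.array(p)/1.5,*T[1:],z))
E
```

```text
stand [ 0.60876639 -0.26083712  0.045     ]
head [0.5708039  0.15138525 0.082     ]
nut [ 0.46735559 -0.15772688  0.15      ]
ring [0.39289602 0.06926584 0.01      ]
weight [ 0.71812454 -0.11349695  0.06      ]
jar [ 0.46059318 -0.34013634  0.07      ]
```

View pics/m1.png

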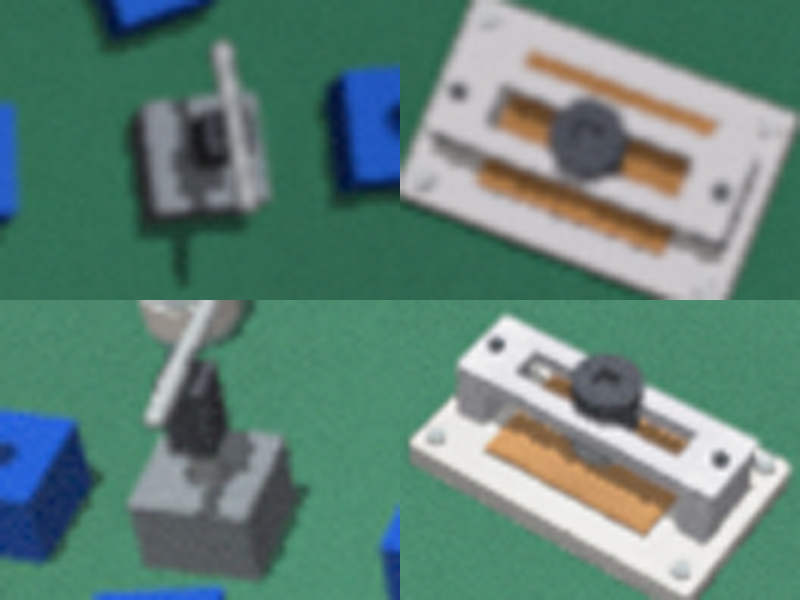

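Run:
```python
from h import *
T=cam("top");S=cam("scene")
def p1(u,v): return (352-33+u/6.06-.4,157-25+v/6-.4)
def p2(u,v): return (226-33+u/6.06-.4,172-25+v/6-.4)
def p4(u,v): return (300-40+u/5-.4,230-30+(v-300)/5-.4)
def p3(u,v): return (160-33+u/6.06-.4,205-25+(v-300)/6-.4)
a=ray(p1(224,48),*T[1:],.118);b=ray(p1(247,205),*T[1:],.118);print("bar top",a,b,(a+b)/2,np.hypot(*(a-b)[:2]),np.degrees(np.arctan2(*(a-b)[1::-1])))
a=ray(p3(210,305),*S[1:],.118);b=ray(p3(158,415),*S[1:],.118);print("bar scene",a,b,(a+b)/2,np.hypot(*(a-b)[:2]),np.degrees(np.arctan2(*(a-b)[1::-1])))
for q in((140,98),(258,95),(270,203),(150,215)):print("st",ray(p1(*q),*T[1:],.045))
for q in((458,91),(721,192)):print("bolt",ray(p2(*q),*T[1:],.062))
for q in((497,344),(721,458)):print("boltS",ray(p4(*q),*S[1:],.062))
for q in((588,135),):print("head",ray(p2(*q),*T[1:],.082))
for q in((607,376),):print("headS",ray(p4(*q),*S[1:],.082))
```

```text
bar top [ 0.65362038 -0.25942338  0.118     ] [ 0.57162463 -0.2677575   0.118     ] [ 0.61262251 -0.26359044  0.118     ] 0.0824181991618613 5.8036658137706425
bar scene [ 0.56980792 -0.26864587  0.118     ] [ 0.64862068 -0.25875559  0.118     ] [ 0.6092143  -0.26370073  0.118     ] 0.07943090469005094 -172.8472936055166
st [ 0.64248543 -0.22876024  0.045     ]
st [ 0.6430468  -0.29192442  0.045     ]
st [ 0.583804   -0.29584701  0.045     ]
st [ 0.57833314 -0.23174155  0.045     ]
bolt [0.59813834 0.0111426  0.062     ]
bolt [ 0.54144946 -0.12626332  0.062     ]
boltS [0.48302227 0.31032395 0.062     ]
boltS [0.54299383 0.43635901 0.062     ]
head [ 0.570232 -0.055835  0.082   ]
headS [0.51484468 0.3699568  0.082     ]
```

```bash
cat >> h.py <<'E'
def to(p,yaw):
    "row (without hand) to pos p, tool straight down, tool x at yaw deg, from measured pose"
    s=sense();R=np.array(s["ee_rot"]);a=np.radians(yaw);c,n=np.cos(a),np.sin(a)
    G=np.array([[c,n,0],[n,-c,0],[0,0,-1.]])
    r=cv2.Rodrigues(R.T@G)[0].ravel(); d=R.T@(np.array(p)-s["tcp_pos"])*100
    print("row",np.round(r,3),np.round(d,2),"| t",round(s["time_s"],2),"tcp",np.round(s["tcp_pos"],4),"yaw",round(np.degrees(np.arctan2(R[1,0],R[0,0])),2),"tilt",np.round(R[:2,2],4),"F",np.round(s["wrist_force"],2),"M",np.round(s["moment"],3),"g",round(s["gripper_width"],3),round(s["gripper_force"],1))
E
python3 - <<'E'
from h import *
T=cam("top");S=cam("scene")
def p2(u,v): return (226-33+(u-400)/6.06-.4,172-25+v/6-.4)
def p4(u,v): return (300-40+(u-400)/5-.4,230-30+(v-300)/5-.4)
for N,I,p,B,H in(("T",T,p2,((458,91),(721,192)),(588,135)),("S",S,p4,((497,344),(721,458)),(607,376))):
    a,b=[ray(p(*q),*I[1:],.062) for q in B];m=(a+b)/2;d=(b-a)[:2];h=ray(p(*H),*I[1:],.082)
    print(N,a,b,m,np.hypot(*d),"y dir",np.degrees(np.arctan2(d[1],d[0])),"head",h,"along",(h-m)[:2]@d/np.hypot(*d))
for w,y in(((.55,.15,.26),-20),):to(w,y)
E
```

```text
T [0.60171068 0.22317241 0.062     ] [0.54489287 0.08429627 0.062     ] [0.57330178 0.15373434 0.062     ] 0.15004947742571706 y dir -112.25073605527467 head [0.57369809 0.15256067 0.082     ] along 0.0009362074565424923
S [0.54176076 0.08283639 0.062     ] [0.59839399 0.22173976 0.062     ] [0.57007737 0.15228808 0.062     ] 0.15000489785175378 y dir 67.81845679285736 head [0.5712013  0.15167591 0.082     ] along -0.00014252976451550065
row [ 0.    -0.     0.018] [47.15 30.44 -1.85] | t 0.4 tcp [0.203  0.591  0.2414] yaw -18.95 tilt [-0.     -0.0003] F [-0.61  0.02  0.44] M [ 0.005  0.014 -0.011] g 0.999 0.0
```

>>> {"fn": "arm_command", "kwargs": {
  "deltas": [
    [0,0,0,0,0,-4,-1],
    [0,0,-0.02,3,2,-6,-1],
    [0,0,-0.05,47.1,30.4,-6,-1],
    [0,0,-0.05,47.1,30.4,-6,-1],
    [0,0,-0.05,47.1,30.4,-6,-1],
    [0,0,-0.05,47.1,30.4,-6,-1],
    [0,0,-0.05,47.1,30.4,-6,-1],
    [0,0,-0.05,47.1,30.4,-6,-1]
  ]
}}

```text
time_s: 1.07
tcp_pos: [0.3804, 0.3644, 0.3019]
ee_rot: [[0.961, -0.277, 0.0], [-0.277, -0.961, 0.001], [0.0, -0.001, -1.0]]
wrist_force: [0.2, 1.1, 0.4]
gripper_width: 0.997
gripper_force: 0.0
```

```bash
python3 -c "
from h import *
to((.55,.15,.28),-22.2)"
```

```text
row [-0.001 -0.     0.107] [22.23 15.91  2.18] | t 1.07 tcp [0.3804 0.3644 0.3019] yaw -16.06 tilt [0.0004 0.0006] F [0.19 1.1  0.45] M [ 0.052 -0.066  0.001] g 0.997 0.0
```

>>> {"fn": "arm_command", "kwargs": {
  "deltas": [
    [0,0,0.107,22.2,15.9,2.2,-1],
    [0,0,0.107,22.2,15.9,2.2,-1],
    [0,0,0.107,22.2,15.9,2.2,-1],
    [0,0,0.107,22.2,15.9,2.2,-1],
    [0,0,0.107,22.2,15.9,2.2,-1],
    [0,0,0.107,22.2,15.9,2.2,-1],
    [0,0,0.107,22.2,15.9,2.2,-1],
    [0,0,0.107,22.2,15.9,2.2,-1]
  ]
}}

```text
time_s: 1.73
tcp_pos: [0.5508, 0.1482, 0.2786]
ee_rot: [[0.924, -0.383, -0.001], [-0.383, -0.924, -0.001], [-0.0, 0.002, -1.0]]
wrist_force: [0.4, 0.8, -0.2]
gripper_width: 1.0
gripper_force: 0.0
```

Run:
```python
from h import *
W=cam("wrist"); cv2.imwrite("pics/w1.png",cv2.resize(W[0],None,fx=1.5,fy=1.5,interpolation=cv2.INTER_CUBIC))
np.savez("w1",K=W[1],R=W[2],t=W[3]); print(proj([[.572,.152,.082],[.55,.15,0]],*W[1:])*1.5, -W[2].T@W[3])
to((.611,-.262,.30),6)
```

```text
[[360.83458665 238.73633115]
 [375.60144865 243.04611219]] [0.62711105 0.11632201 0.42013566]
row [ 0.001  0.001 -0.497] [21.38 35.72 -2.1 ] | t 1.78 tcp [0.5498 0.1498 0.2788] yaw -22.46 tilt [-0.0011 -0.0007] F [0.22 0.61 0.54] M [ 0.032 -0.006  0.028] g 0.999 0.0
```

View pics/w1.png

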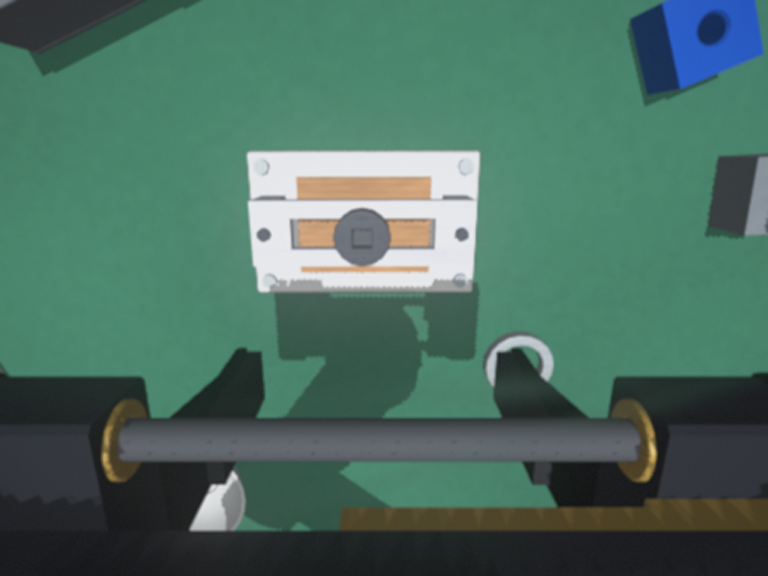

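The wrist view shows the clamp square to the tool. The screw head and recess are at (362,237), with the bridge bolts at (264,234) and (462,234).

Run:
```python
from h import *
w=np.load("w1.npz");W=(w["K"],w["R"],w["t"]);f=lambda u,v,z:ray(((u-.25)/1.5,(v-.25)/1.5),*W,z)
g=cv2.cvtColor(cv2.imread("pics/w1.png"),cv2.COLOR_BGR2GRAY)
m=(g<125).astype(np.uint8);n,l,s,c=cv2.connectedComponentsWithStats(m,connectivity=4)
for i in range(1,n):
    if 60<s[i,4]<6000 and 240<c[i,0]<480 and 200<c[i,1]<270: print(s[i],c[i])
a,b=f(264,234.5,.062),f(462,234,.062);d=(b-a)[:2];print(a,b,np.hypot(*d),np.degrees(np.arctan2(d[1],d[0])),(a+b)/2)
print("recess",f(362,237,.082))
```

```text
[ 334  209   56   57 2446] [361.83565004 236.32093213]
[457 229  10  11  88] [461.44318182 233.89772727]
[258 230  12  10  91] [263.35164835 234.42857143]
[0.60005606 0.22062025 0.062     ] [0.54296589 0.08203193 0.062     ] 0.14988665096349948 -112.38875762875861 [0.57151097 0.15132609 0.062     ]
recess [0.57307144 0.15082933 0.082     ]
```

>>> {"fn": "arm_command", "kwargs": {
  "deltas": [
    [0,0,-0.497,21.4,35.7,-2.1,-1],
    [0,0,-0.497,21.4,35.7,-2.1,-1],
    [0,0,-0.497,21.4,35.7,-2.1,-1],
    [0,0,-0.497,21.4,35.7,-2.1,-1],
    [0,0,-0.497,21.4,35.7,-2.1,-1],
    [0,0,-0.497,21.4,35.7,-2.1,-1],
    [0,0,-0.497,21.4,35.7,-2.1,-1],
    [0,0,-0.497,21.4,35.7,-2.1,-1]
  ]
}}

```text
time_s: 2.45
tcp_pos: [0.5976, -0.1652, 0.2964]
ee_rot: [[0.994, 0.111, 0.001], [0.111, -0.994, 0.0], [0.001, -0.0, -1.0]]
wrist_force: [0.4, -0.3, -0.3]
gripper_width: 0.993
gripper_force: 0.0
```

```bash
python3 -c "
from h import *
to((.56,-.262,.30),6)"
```

```text
row [-0.    -0.001  0.006] [-4.81  9.21 -0.36] | t 2.45 tcp [ 0.5976 -0.1652  0.2964] yaw 6.37 tilt [0.0009 0.0001] F [ 0.44 -0.32 -0.28] M [ 0.049 -0.138  0.062] g 0.993 0.0
```

>>> {"fn": "arm_command", "kwargs": {
  "deltas": [
    [0,0,0.006,-4.8,9.2,-0.4,-1],
    [0,0,0.006,-4.8,9.2,-0.4,-1],
    [0,0,0.006,-4.8,9.2,-0.4,-1],
    [0,0,0.006,-4.8,9.2,-0.4,-1],
    [0,0,0.006,-4.8,9.2,-0.4,-1]
  ]
}}

```text
time_s: 2.87
tcp_pos: [0.5596, -0.2613, 0.3]
ee_rot: [[0.995, 0.102, 0.001], [0.102, -0.995, 0.0], [0.001, -0.0, -1.0]]
wrist_force: [-0.0, 0.0, -0.2]
gripper_width: 0.997
gripper_force: 0.0
```

Run:
```python
from h import *
W=cam("wrist"); cv2.imwrite("pics/w2.png",cv2.resize(W[0],None,fx=1.5,fy=1.5,interpolation=cv2.INTER_CUBIC))
np.savez("w2",K=W[1],R=W[2],t=W[3]); print(proj([[.611,-.262,.118],[.611,-.262,.045]],*W[1:])*1.5)
to((.611,-.262,.17),6)
```

```text
[[386.44112073 193.93351129]
 [384.98982873 185.11409816]]
row [-0.    -0.001 -0.001] [ 5.05  0.69 12.99] | t 2.92 tcp [ 0.56   -0.2604  0.2999] yaw 5.93 tilt [0.0005 0.0003] F [0.07 0.1  0.63] M [ 0.018 -0.049 -0.012] g 1.002 0.0
```

View pics/w2.png

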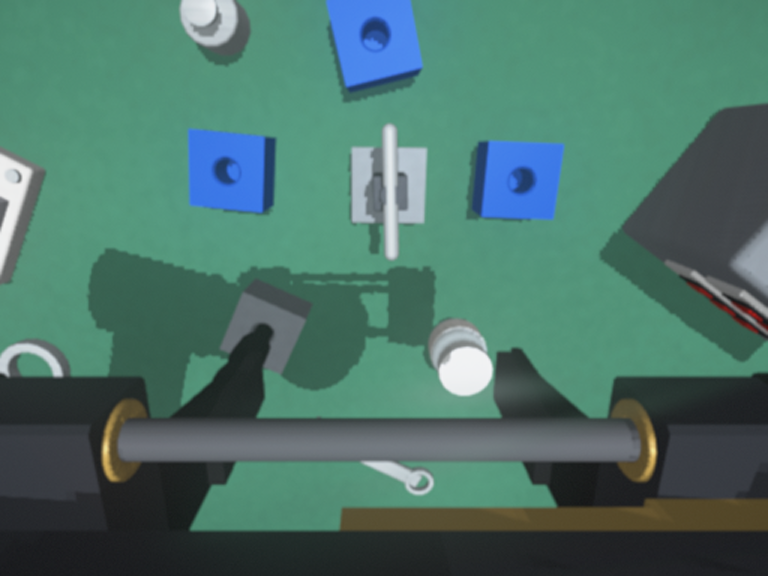

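The wrist view shows the T-key's crossbar from (390,128) to (391,256) in the grey stand centred on (389,185). Its grip block is square to the tool.

Run:
```python
from h import *
w=np.load("w2.npz");W=(w["K"],w["R"],w["t"]);f=lambda u,v,z:ray(((u-.25)/1.5,(v-.25)/1.5),*W,z)
a,b=f(390,124,.118),f(391.5,260,.118);d=(a-b)[:2];print("bar",(a+b)/2,np.hypot(*d),np.degrees(np.arctan2(d[1],d[0])))
q=[f(*p,.045) for p in((351,147),(427,147),(426,223),(351,223))];print("stand",np.mean(q,0),[np.degrees(np.arctan2(*(q[i]-q[j])[1::-1])) for i,j in((0,3),(1,2))])
for l in (370,373,408): print("block side",f(l,190,.11))
```

```text
bar [ 0.61085023 -0.26476236  0.118     ] 0.08916044937356574 6.952676104573099
stand [ 0.61088091 -0.26488022  0.045     ] [np.float64(4.884181003080949), np.float64(6.81984395428076)]
block side [ 0.61186891 -0.25058692  0.11      ]
block side [ 0.61207831 -0.25262217  0.11      ]
block side [ 0.61452132 -0.27636677  0.11      ]
```

>>> {"fn": "arm_command", "kwargs": {
  "deltas": [
    [0,0,-0.01,5.0,0.96,2,-1],
    [0,0,-0.01,5.0,0.96,6,-1],
    [0,0,-0.01,5.0,0.96,10,-1],
    [0,0,-0.01,5.0,0.96,10,-1],
    [0,0,-0.01,5.0,0.96,10,-1],
    [0,0,-0.01,5.0,0.96,10,-1]
  ]
}}

```text
time_s: 3.42
tcp_pos: [0.612, -0.2651, 0.2021]
ee_rot: [[0.993, 0.115, 0.003], [0.115, -0.993, -0.002], [0.002, 0.002, -1.0]]
wrist_force: [0.6, 0.3, 0.4]
gripper_width: 1.001
gripper_force: 0.0
```

```bash
python3 -c "
from h import *
to((.611,-.2647,.09),6.5)"
```

```text
row [ 0.002 -0.002  0.002] [-0.12 -0.07 11.21] | t 3.42 tcp [ 0.612  -0.2651  0.2021] yaw 6.62 tilt [ 0.0026 -0.002 ] F [0.55 0.28 0.38] M [-0.052 -0.093 -0.017] g 1.001 0.0
```

>>> {"fn": "arm_command", "kwargs": {
  "deltas": [
    [0,0,0,0,0,4,-1],
    [0,0,0,0,0,8,-1],
    [0,0,0,0,0,10,-1],
    [0,0,0,0,0,11,-1],
    [0,0,0,0,0,11.1,-1],
    [0,0,0,0,0,11.1,-0.2],
    [0,0,0,0,0,11.1,0],
    [0,0,0,0,0,11.1,0.2]
  ]
}}

```text
time_s: 4.08
tcp_pos: [0.6123, -0.266, 0.0917]
ee_rot: [[0.994, 0.113, 0.005], [0.113, -0.994, -0.001], [0.005, 0.002, -1.0]]
wrist_force: [0.2, 0.4, 0.2]
gripper_width: 0.86
gripper_force: 0.0
```

```bash
python3 -c "
from h import *
to((.611,-.2647,.09),6.5)"
```

```text
row [ 0.002 -0.005  0.   ] [-0.12 -0.14  0.17] | t 4.08 tcp [ 0.6123 -0.266   0.0917] yaw 6.51 tilt [ 0.0052 -0.0014] F [0.16 0.35 0.19] M [-0.055 -0.02  -0.003] g 0.86 0.0
```

>>> {"fn": "arm_command", "kwargs": {
  "deltas": [
    [0,-0.003,0,-0.1,-0.12,0.17,0.2],
    [0,-0.003,0,-0.1,-0.12,0.17,0.3],
    [0,-0.003,0,-0.1,-0.12,0.17,0.4],
    [0,-0.003,0,-0.1,-0.12,0.17,0.4],
    [0,-0.003,0,-0.1,-0.12,0.17,0.45],
    [0,-0.003,0,-0.1,-0.12,0.17,0.5],
    [0,-0.003,0,-0.1,-0.12,0.17,0.6],
    [0,-0.003,0,-0.1,-0.12,0.17,0.8]
  ]
}}

```text
time_s: 4.75
tcp_pos: [0.6094, -0.2646, 0.0869]
ee_rot: [[0.994, 0.113, -0.003], [0.113, -0.994, -0.0], [-0.003, 0.0, -1.0]]
wrist_force: [-0.3, 0.5, 0.9]
gripper_width: 0.274
gripper_force: 30.0
```

>>> {"fn": "arm_command", "kwargs": {
  "deltas": [
    [0,0,0,0,0,0,1],
    [0,0,0,0,0,0,1],
    [0,0,0,0,0,0,1],
    [0,0,0,0,0,0,1]
  ]
}}

```text
time_s: 5.08
tcp_pos: [0.6094, -0.2646, 0.0869]
ee_rot: [[0.994, 0.113, -0.003], [0.113, -0.994, -0.0], [-0.003, -0.0, -1.0]]
wrist_force: [-0.6, -0.2, -0.0]
gripper_width: 0.273
gripper_force: 30.0
```

```bash
python3 -c "
from h import *
to((.611,-.2647,.09),6.5)"
```

```text
row [-0.     0.003 -0.   ] [ 0.16  0.03 -0.31] | t 5.08 tcp [ 0.6094 -0.2646  0.0869] yaw 6.48 tilt [-0.0032 -0.0003] F [-0.6  -0.16 -0.02] M [-0.162 -0.025 -0.025] g 0.273 30.0
```

>>> {"fn": "arm_command", "kwargs": {
  "deltas": [
    [0,0,0,0,0,-1,1],
    [0,0,0,0,0,-2.5,1],
    [0,0,0,0,0,-4.5,1],
    [0,0,0,0,0,-7,1],
    [0,0,0,0,0,-10,1],
    [0,0,0,0,0,-12,1],
    [0,0,0,0,0,-12.5,1],
    [0,0,0,0,0,-12.5,1]
  ]
}}

```text
time_s: 5.75
tcp_pos: [0.6103, -0.2644, 0.2137]
ee_rot: [[0.994, 0.113, 0.0], [0.113, -0.994, -0.0], [0.0, 0.0, -1.0]]
wrist_force: [0.5, -0.4, -3.5]
gripper_width: 0.275
gripper_force: 30.0
```

```bash
python3 -c "
from h import *
to((.5725,.1512,.21),-22.3)"
```

```text
row [ 0.    -0.     0.502] [  0.93 -41.72   0.35] | t 5.75 tcp [ 0.6103 -0.2644  0.2137] yaw 6.48 tilt [ 0.0003 -0.0004] F [ 0.5  -0.4  -3.52] M [-0.    -0.044 -0.001] g 0.275 30.0
```

>>> {"fn": "arm_command", "kwargs": {
  "deltas": [
    [0,0,0.04,0.1,-3,0,1],
    [0,0,0.1,0.2,-7,0,1],
    [0,0,0.15,0.3,-11,0,1],
    [0,0,0.2,0.4,-15,0,1],
    [0,0,0.25,0.5,-19,0,1],
    [0,0,0.3,0.6,-23,0,1],
    [0,0,0.35,0.7,-27,0,1],
    [0,0,0.4,0.8,-31,0,1]
  ]
}}

```text
time_s: 6.42
tcp_pos: [0.5807, 0.046, 0.2094]
ee_rot: [[0.958, -0.286, -0.008], [-0.286, -0.958, -0.001], [-0.007, 0.003, -1.0]]
wrist_force: [0.5, 0.2, -3.1]
gripper_width: 0.275
gripper_force: 30.0
```

```bash
python3 -c "
from h import *
to((.5725,.1512,.19),-22.3)"
```

```text
row [0.004 0.007 0.099] [-3.78 -9.85  1.93] | t 6.42 tcp [0.5807 0.046  0.2094] yaw -16.61 tilt [-0.0081 -0.001 ] F [ 0.45  0.25 -3.06] M [ 0.014 -0.133 -0.038] g 0.275 30.0
```

>>> {"fn": "arm_command", "kwargs": {
  "deltas": [
    [0,0,0.03,-1,-3,0.4,1],
    [0,0,0.06,-2,-6,0.8,1],
    [0,0,0.09,-3,-9,1.2,1],
    [0,0,0.1,-3.8,-9.9,1.6,1],
    [0,0,0.1,-3.8,-9.9,1.9,1],
    [0,0,0.1,-3.8,-9.9,1.9,1],
    [0,0,0.1,-3.8,-9.9,1.9,1],
    [0,0,0.1,-3.8,-9.9,1.9,1]
  ]
}}

```text
time_s: 7.08
tcp_pos: [0.5742, 0.149, 0.1923]
ee_rot: [[0.926, -0.378, -0.004], [-0.378, -0.926, -0.001], [-0.003, 0.003, -1.0]]
wrist_force: [-0.3, 0.0, -3.5]
gripper_width: 0.271
gripper_force: 30.0
```

Run:
```python
from h import *
to((.5725,.1512,.19),-22.3)
a=np.radians(-22.3);ux=np.array([np.cos(a),np.sin(a)]);uy=np.array([-ux[1],ux[0]])
s=sense();W=cam("wrist");T=cam("top");S=cam("scene")
sc=[.5725,.1512,.082]; tcp=np.array(s["tcp_pos"])-[0,0,.0769]
for n,I in(("W",W),("T",T),("S",S)): print(n,proj([sc,tcp],*I[1:]).round(1))
def crop(I,c,w,h):
    c=np.clip(c.astype(int),[w//2,h//2],[512-w//2,384-h//2]);print(c-[w//2,h//2]);return cv2.resize(I[0][c[1]-h//2:c[1]+h//2,c[0]-w//2:c[0]+w//2],(400,300),interpolation=cv2.INTER_CUBIC)
c=lambda I:proj([sc],*I[1:])[0]
cv2.imwrite("pics/m2.png",np.hstack([crop(W,c(W)+[0,20],160,120),crop(S,c(S)-[0,10],80,60)]))
```

```text
row [0.003 0.003 0.001] [-0.24 -0.14  0.24] | t 7.08 tcp [0.5742 0.149  0.1923] yaw -22.23 tilt [-0.0042 -0.001 ] F [-0.25  0.04 -3.49] M [-0.01   0.003 -0.035] g 0.271 30.0
W [[249.5 202.5]
 [251.1 214.1]]
T [[224.1 169.5]
 [223.8 167.3]]
S [[300.8 215.1]
 [300.8 206.9]]
[169 162]
[260 175]
```

View pics/m2.png

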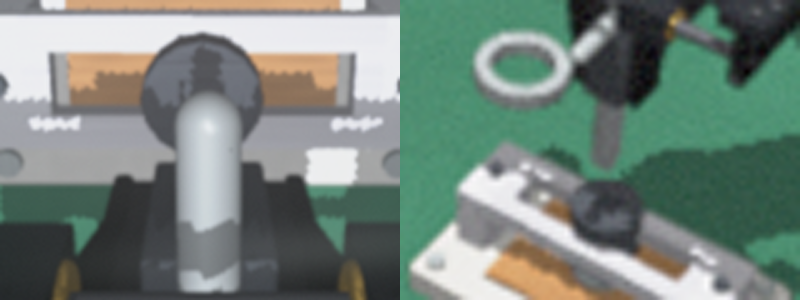

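The wrist crop shows the key's bar centred over the screw head. The scene crop shows the tang at (607,165), straight above the head at (607,200). I'll lower it and feel for the recess.

>>> {"fn": "arm_command", "kwargs": {
  "deltas": [
    [0.002,0.002,0,-0.22,-0.14,0.5,1],
    [0.002,0.002,0,-0.22,-0.14,1.2,1],
    [0.002,0.002,0,-0.22,-0.14,2,1],
    [0.002,0.002,0,-0.22,-0.14,2.5,1],
    [0.002,0.002,0,-0.22,-0.14,2.7,1],
    [0.002,0.002,0,-0.22,-0.14,2.7,1],
    [0.002,0.002,0,-0.22,-0.14,2.7,1]
  ]
}}

```text
time_s: 7.82
tcp_pos: [0.5728, 0.1522, 0.1658]
ee_rot: [[0.926, -0.377, -0.001], [-0.377, -0.926, 0.0], [-0.001, -0.0, -1.0]]
wrist_force: [0.0, 0.5, -3.4]
gripper_width: 0.278
gripper_force: 30.0
```

```bash
python3 -c "
from h import *
to((.5725,.1512,.165),-22.3)"
```

```text
row [-0.     0.001  0.003] [0.01 0.11 0.08] | t 7.82 tcp [0.5728 0.1522 0.1658] yaw -22.15 tilt [-0.0005  0.0004] F [ 0.05  0.53 -3.44] M [ 0.044 -0.035 -0.001] g 0.278 30.0
```

>>> {"fn": "arm_command", "kwargs": {
  "deltas": [
    [0,0,0.003,0,0.08,0.2,1],
    [0,0,0.003,0,0.08,0.4,1],
    [0,0,0.003,0,0.08,0.5,1],
    [0,0,0.003,0,0.08,0.6,1],
    [0,0,0.003,0,0.08,0.7,1],
    [0,0,0.003,0,0.08,0.8,1],
    [0,0,0.003,0,0.08,0.8,1],
    [0,0,0.003,0,0.08,0.85,1]
  ]
}}

```text
time_s: 8.48
tcp_pos: [0.5723, 0.1515, 0.1575]
ee_rot: [[0.925, -0.38, -0.001], [-0.38, -0.925, 0.001], [-0.001, -0.0, -1.0]]
wrist_force: [0.2, 0.1, -3.5]
gripper_width: 0.274
gripper_force: 30.0
```

```bash
python3 -c "
from h import *
to((.5725,.1512,.15),-22.3)"
```

```text
row [-0.     0.001 -0.001] [0.03 0.02 0.75] | t 8.48 tcp [0.5723 0.1515 0.1575] yaw -22.33 tilt [-0.0006  0.0007] F [ 0.2   0.09 -3.48] M [ 0.039  0.22  -0.009] g 0.274 30.0
```

>>> {"fn": "arm_command", "kwargs": {
  "deltas": [
    [0,0,0,0,0,0.05,1],
    [0,0,0,0,0,0.1,1],
    [0,0,0,0,0,0.15,1],
    [0,0,0,0,0,0.2,1],
    [0,0,0,0,0,0.25,1],
    [0,0,0,0,0,0.25,1]
  ]
}}

```text
time_s: 8.98
tcp_pos: [0.5723, 0.1515, 0.1548]
ee_rot: [[0.925, -0.38, -0.001], [-0.38, -0.925, 0.001], [-0.001, -0.0, -1.0]]
wrist_force: [0.3, 0.8, -2.4]
gripper_width: 0.273
gripper_force: 30.0
```

```bash
python3 -c "
from h import *
to((.5725,.1512,.15),-22.3)"
```

```text
row [-0.     0.001 -0.001] [0.03 0.02 0.48] | t 8.98 tcp [0.5723 0.1515 0.1548] yaw -22.34 tilt [-0.0006  0.0007] F [ 0.31  0.78 -2.41] M [ 0.144  0.177 -0.001] g 0.273 30.0
```

>>> {"fn": "arm_command", "kwargs": {
  "deltas": [
    [0,0,0,0,0,0.05,1],
    [0,0,0,0,0,0.1,1],
    [0,0,0,0,0,0.15,1],
    [0,0,0,0,0,0.2,1],
    [0,0,0,0,0,0.25,1],
    [0,0,0,0,0,0.25,1]
  ]
}}

```text
time_s: 9.48
tcp_pos: [0.5726, 0.1515, 0.1535]
ee_rot: [[0.925, -0.38, 0.001], [-0.38, -0.925, 0.001], [0.0, -0.001, -1.0]]
wrist_force: [-2.4, 0.1, 3.0]
gripper_width: 0.272
gripper_force: 30.0
```

```bash
python3 -c "
from h import *
to((.5725,.1512,.15),-22.3)"
```

```text
row [-0.001 -0.    -0.   ] [0.   0.03 0.35] | t 9.48 tcp [0.5726 0.1515 0.1535] yaw -22.31 tilt [0.0005 0.0008] F [-2.38  0.14  2.97] M [0.028 1.057 0.018] g 0.272 30.0
```

>>> {"fn": "arm_command", "kwargs": {
  "deltas": [
    [0,0,0,0,0,-0.1,1],
    [0,0,0,-0.05,0.02,-0.1,1],
    [0,0,0,-0.08,0.03,-0.1,1],
    [0,0,0,-0.08,0.03,-0.05,1],
    [0,0,0,-0.08,0.03,0,1],
    [0,0,0,-0.08,0.03,0.05,1],
    [0,0,0,-0.08,0.03,0.05,1]
  ]
}}

```text
time_s: 10.07
tcp_pos: [0.5723, 0.1516, 0.1533]
ee_rot: [[0.925, -0.38, 0.002], [-0.38, -0.925, 0.001], [0.001, -0.002, -1.0]]
wrist_force: [-1.6, -0.6, 5.7]
gripper_width: 0.277
gripper_force: 30.0
```

```bash
python3 -c "
from h import *
to((.5725,.1512,.15),-22.3)"
```

```text
row [-0.002 -0.001 -0.   ] [0.04 0.03 0.33] | t 10.07 tcp [0.5723 0.1516 0.1533] yaw -22.3 tilt [0.0017 0.001 ] F [-1.57 -0.6   5.71] M [-0.159  0.469 -0.037] g 0.277 30.0
```

>>> {"fn": "arm_command", "kwargs": {
  "deltas": [
    [0,0,0,0,0,-0.15,1],
    [0,0,0,-0.05,0.04,-0.15,1],
    [0,0,0,-0.05,0.04,-0.15,1],
    [0,0,0,-0.05,0.04,-0.1,1],
    [0,0,0,-0.05,0.04,-0.05,1],
    [0,0,0,-0.05,0.04,0,1],
    [0,0,0,-0.05,0.04,0,1]
  ]
}}

```text
time_s: 10.65
tcp_pos: [0.5718, 0.1516, 0.1531]
ee_rot: [[0.925, -0.379, 0.002], [-0.379, -0.925, 0.001], [0.001, -0.002, -1.0]]
wrist_force: [0.4, 0.3, 6.0]
gripper_width: 0.271
gripper_force: 30.0
```

```bash
python3 -c "
from h import *
to((.5725,.1512,.15),-22.3)"
```

```text
row [-0.002 -0.001  0.   ] [0.08 0.01 0.31] | t 10.65 tcp [0.5718 0.1516 0.1531] yaw -22.3 tilt [0.002  0.0012] F [0.41 0.27 5.99] M [-0.095 -0.191 -0.023] g 0.271 30.0
```

>>> {"fn": "arm_command", "kwargs": {
  "deltas": [
    [0,0,0,0,0,-0.15,1],
    [0,0,0,0.02,0.06,-0.15,1],
    [0,0,0,0.02,0.06,-0.15,1],
    [0,0,0,0.02,0.06,-0.1,1],
    [0,0,0,0.02,0.06,-0.05,1],
    [0,0,0,0.02,0.06,0,1],
    [0,0,0,0.02,0.06,0,1]
  ]
}}

```text
time_s: 11.23
tcp_pos: [0.5708, 0.1511, 0.1516]
ee_rot: [[0.925, -0.38, -0.001], [-0.38, -0.925, 0.001], [-0.001, -0.001, -1.0]]
wrist_force: [1.3, 3.6, -3.2]
gripper_width: 0.277
gripper_force: 30.0
```

```bash
python3 -c "
from h import *
to((.5725,.1512,.15),-22.3)"
```

```text
row [-0.001  0.001 -0.001] [ 0.15 -0.07  0.16] | t 11.23 tcp [0.5708 0.1511 0.1516] yaw -22.34 tilt [-0.0005  0.0013] F [ 1.3   3.59 -3.2 ] M [ 1.265 -0.418 -0.027] g 0.277 30.0
```

>>> {"fn": "arm_command", "kwargs": {
  "deltas": [
    [0,0,0,0,-0.03,0,1],
    [0,0,0,0,-0.03,0.05,1],
    [0,0,0,0,-0.03,0.1,1],
    [0,0,0,0,-0.03,0.15,1],
    [0,0,0,0,-0.03,0.2,1],
    [0,0,0,0,-0.03,0.25,1],
    [0,0,0,0,-0.03,0.25,1]
  ]
}}

```text
time_s: 11.82
tcp_pos: [0.571, 0.1511, 0.1495]
ee_rot: [[0.925, -0.38, -0.0], [-0.38, -0.925, 0.001], [-0.001, -0.001, -1.0]]
wrist_force: [0.6, 3.9, 0.6]
gripper_width: 0.276
gripper_force: 30.0
```

```bash
python3 -c "
from h import *
to((.5725,.1512,.148),-22.3)"
```

```text
row [-0.001  0.001 -0.001] [ 0.14 -0.07  0.15] | t 11.82 tcp [0.571  0.1511 0.1495] yaw -22.34 tilt [-0.0003  0.001 ] F [0.63 3.92 0.57] M [ 1.366 -0.033 -0.075] g 0.276 30.0
```

>>> {"fn": "arm_command", "kwargs": {
  "deltas": [
    [0,0,0,-0.01,-0.03,0,1],
    [0,0,0,-0.02,-0.05,0,1],
    [0,0,0,-0.02,-0.05,0.05,1],
    [0,0,0,-0.02,-0.05,0.1,1],
    [0,0,0,-0.02,-0.05,0.15,1],
    [0,0,0,-0.02,-0.05,0.15,1]
  ]
}}

```text
time_s: 12.32
tcp_pos: [0.5709, 0.1514, 0.1479]
ee_rot: [[0.925, -0.38, -0.001], [-0.38, -0.925, 0.0], [-0.001, -0.0, -1.0]]
wrist_force: [0.4, 2.7, -1.2]
gripper_width: 0.272
gripper_force: 30.0
```

```bash
python3 -c "
from h import *
to((.5725,.1512,.148),-22.3)"
```

```text
row [-0.     0.001 -0.001] [ 0.15 -0.04 -0.01] | t 12.32 tcp [0.5709 0.1514 0.1479] yaw -22.34 tilt [-0.0007  0.0004] F [ 0.41  2.75 -1.22] M [ 0.902 -0.197 -0.031] g 0.272 30.0
```

>>> {"fn": "arm_command", "kwargs": {
  "deltas": [
    [0,0,0,-0.01,-0.03,0,1],
    [0,0,0,-0.01,-0.04,0.05,1],
    [0,0,0,-0.01,-0.04,0.1,1],
    [0,0,0,-0.01,-0.04,0.12,1],
    [0,0,0,-0.01,-0.04,0.12,1]
  ]
}}

```text
time_s: 12.73
tcp_pos: [0.5711, 0.1516, 0.1477]
ee_rot: [[0.925, -0.38, -0.0], [-0.38, -0.925, 0.0], [-0.0, -0.0, -1.0]]
wrist_force: [-0.5, 1.0, 5.4]
gripper_width: 0.275
gripper_force: 30.0
```

```bash
python3 -c "
from h import *
to((.5725,.1512,.148),-22.3)"
```

```text
row [-0.  0. -0.] [ 0.15 -0.01 -0.03] | t 12.73 tcp [0.5711 0.1516 0.1477] yaw -22.32 tilt [-0.      0.0001] F [-0.55  1.    5.38] M [ 0.208  0.442 -0.043] g 0.275 30.0
```

Tang is fully home: it stopped on the recess floor at the expected depth with light force. Now checking the wrist range before the turn.

```bash
python3 -c "
from h import *
print(np.round(sense()['joints'],1))"
```

```text
[ 30.6  23.4 -11.9  -0.  -54.7  37.1]
```

>>> {"fn": "arm_command", "kwargs": {
  "deltas": [
    [0,0,0.05,0,0,-0.02,1],
    [0,0,0.1,0,0,-0.02,1],
    [0,0,0.15,0,0,-0.01,1],
    [0,0,0.2,0,0,0,1],
    [0,0,0.25,0,0,0.01,1],
    [0,0,0.3,0,0,0.02,1],
    [0,0,0.3,0,0,0.02,1]
  ]
}}

```text
time_s: 13.32
tcp_pos: [0.5712, 0.1526, 0.1475]
ee_rot: [[0.771, -0.637, 0.001], [-0.637, -0.771, 0.002], [-0.001, -0.002, -1.0]]
wrist_force: [-2.1, 3.2, 3.9]
gripper_width: 0.276
gripper_force: 30.0
```

```bash
python3 -c "
from h import *
print(np.round(sense()['joints'],1))
to((.5711,.1516,.148),-22.3)"
```

```text
[ 30.6  23.4 -11.8  -0.1 -54.6  19.9]
row [-0.002  0.    -0.301] [ 0.06  0.09 -0.05] | t 13.32 tcp [0.5712 0.1526 0.1475] yaw -39.55 tilt [0.0008 0.002 ] F [-2.1   3.24  3.89] M [1.229 0.742 0.106] g 0.276 30.0
```

>>> {"fn": "arm_command", "kwargs": {
  "deltas": [
    [0,0,0.05,-0.04,-0.01,0.01,1],
    [0,0,0.1,-0.04,-0.01,0.02,1],
    [0,0,0.15,-0.04,-0.01,0.03,1],
    [0,0,0.2,-0.04,-0.01,0.04,1],
    [0,0,0.25,-0.04,-0.01,0.05,1],
    [0,0,0.3,-0.04,-0.01,0.06,1],
    [0,0,0.35,-0.04,-0.01,0.06,1],
    [0,0,0.35,-0.04,-0.01,0.06,1]
  ]
}}

```text
time_s: 13.98
tcp_pos: [0.5714, 0.153, 0.1469]
ee_rot: [[0.507, -0.862, 0.002], [-0.862, -0.507, 0.002], [-0.001, -0.003, -1.0]]
wrist_force: [-1.1, 3.6, 5.4]
gripper_width: 0.273
gripper_force: 30.0
```

```bash
python3 -c "
from h import *
to((.5711,.1516,.147),-22.3)"
```

```text
row [-0.003  0.    -0.65 ] [ 0.11  0.1  -0.01] | t 13.98 tcp [0.5714 0.153  0.1469] yaw -59.55 tilt [0.0018 0.0022] F [-1.08  3.57  5.41] M [1.34  0.363 0.14 ] g 0.273 30.0
```

>>> {"fn": "arm_command", "kwargs": {
  "deltas": [
    [0,0,0.05,-0.04,-0.02,0.0,1],
    [0,0,0.1,-0.04,-0.02,0.01,1],
    [0,0,0.15,-0.04,-0.02,0.02,1],
    [0,0,0.2,-0.04,-0.02,0.03,1],
    [0,0,0.25,-0.04,-0.02,0.04,1],
    [0,0,0.3,-0.04,-0.02,0.05,1],
    [0,0,0.35,-0.04,-0.02,0.05,1],
    [0,0,0.35,-0.04,-0.02,0.05,1]
  ]
}}

```text
time_s: 14.65
tcp_pos: [0.5718, 0.1533, 0.1462]
ee_rot: [[0.181, -0.983, 0.002], [-0.983, -0.181, 0.002], [-0.002, -0.003, -1.0]]
wrist_force: [-0.3, 3.0, 3.5]
gripper_width: 0.277
gripper_force: 30.0
```

```bash
python3 -c "
from h import *
to((.5711,.1516,.147),-22.3)"
```

```text
row [-0.003  0.    -0.999] [ 0.16  0.1  -0.08] | t 14.65 tcp [0.5718 0.1533 0.1462] yaw -79.55 tilt [0.0024 0.002 ] F [-0.25  3.04  3.5 ] M [ 1.178 -0.18   0.175] g 0.277 30.0
```

>>> {"fn": "arm_command", "kwargs": {
  "deltas": [
    [0,0,0.04,-0.03,0,0.01,1],
    [0,0,0.08,-0.03,0,0.02,1],
    [0,0,0.12,-0.03,0,0.02,1],
    [0,0,0.16,-0.03,0,0.03,1],
    [0,0,0.2,-0.03,0,0.04,1],
    [0,0,0.24,-0.03,0,0.05,1],
    [0,0,0.24,-0.03,0,0.05,1]
  ]
}}

```text
time_s: 15.23
tcp_pos: [0.572, 0.1534, 0.1457]
ee_rot: [[-0.057, -0.998, 0.003], [-0.998, 0.057, 0.002], [-0.002, -0.003, -1.0]]
wrist_force: [1.2, 3.8, 4.4]
gripper_width: 0.273
gripper_force: 30.0
```

```bash
python3 -c "
from h import *
to((.5711,.1516,.147),-22.3)"
```

```text
row [-0.004 -0.    -1.238] [ 0.19  0.08 -0.13] | t 15.23 tcp [0.572  0.1534 0.1457] yaw -93.25 tilt [0.0028 0.0018] F [1.15 3.83 4.4 ] M [ 1.033 -0.607  0.095] g 0.273 30.0
```

>>> {"fn": "arm_command", "kwargs": {
  "deltas": [
    [0,0,0.02,0,0,0,1],
    [0,0,0.04,0,0,0,1],
    [0,0,0.06,0,0,0.01,1],
    [0,0,0.08,0,0,0.01,1],
    [0,0,0.08,0,0,0.01,1]
  ]
}}

```text
time_s: 15.65
tcp_pos: [0.5718, 0.1534, 0.1455]
ee_rot: [[-0.139, -0.99, 0.002], [-0.99, 0.139, 0.002], [-0.002, -0.002, -1.0]]
wrist_force: [4.0, 2.5, 4.2]
gripper_width: 0.273
gripper_force: 30.0
```

```bash
python3 -c "
from h import *
to((.5711,.1516,.147),-22.3)"
```

```text
row [-0.003  0.    -1.321] [ 0.19  0.05 -0.15] | t 15.65 tcp [0.5718 0.1534 0.1455] yaw -97.98 tilt [0.0025 0.0017] F [3.97 2.46 4.23] M [ 1.04  -1.43   0.089] g 0.273 30.0
```

>>> {"fn": "arm_command", "kwargs": {
  "deltas": [
    [0,0,0.01,0,0,0,1],
    [0,0,0.02,0,0,0,1],
    [0,0,0.03,0,0,0,1],
    [0,0,0.03,0,0,0,1]
  ]
}}

```text
time_s: 15.98
tcp_pos: [0.5718, 0.1534, 0.1455]
ee_rot: [[-0.168, -0.986, 0.002], [-0.986, 0.168, 0.002], [-0.002, -0.002, -1.0]]
wrist_force: [4.8, 2.5, 5.6]
gripper_width: 0.274
gripper_force: 30.0
```

```bash
python3 -c "
from h import *
to((.5711,.1516,.147),-22.3)"
```

```text
row [-0.003  0.    -1.35 ] [ 0.19  0.04 -0.15] | t 15.98 tcp [0.5718 0.1534 0.1455] yaw -99.67 tilt [0.0025 0.0017] F [4.84 2.54 5.56] M [ 1.101 -1.588  0.067] g 0.274 30.0
```

>>> {"fn": "arm_command", "kwargs": {
  "deltas": [
    [0,0,0,-0.02,-0.03,0,1],
    [0,0,0,-0.03,-0.06,0,1],
    [0,0,0.015,-0.03,-0.06,0,1],
    [0,0,0.03,-0.03,-0.06,0,1],
    [0,0,0.03,-0.03,-0.06,0,1]
  ]
}}

```text
time_s: 16.4
tcp_pos: [0.5721, 0.1535, 0.1454]
ee_rot: [[-0.198, -0.98, 0.001], [-0.98, 0.198, 0.001], [-0.002, -0.001, -1.0]]
wrist_force: [4.5, 2.5, 4.7]
gripper_width: 0.274
gripper_force: 30.0
```

```bash
python3 -c "
from h import *
to((.5711,.1516,.147),-22.3)"
```

```text
row [-0.002  0.    -1.381] [ 0.2   0.06 -0.16] | t 16.4 tcp [0.5721 0.1535 0.1454] yaw -101.41 tilt [0.0015 0.0013] F [4.45 2.48 4.69] M [ 1.103 -1.322  0.108] g 0.274 30.0
```

>>> {"fn": "arm_command", "kwargs": {
  "deltas": [
    [0,0,0.01,0,0,0,1],
    [0,0,0.02,0,0,0,1],
    [0,0,0.03,0,0,0,1],
    [0,0,0.03,0,0,0,1]
  ]
}}

```text
time_s: 16.73
tcp_pos: [0.5721, 0.1534, 0.1454]
ee_rot: [[-0.227, -0.974, 0.002], [-0.974, 0.227, 0.001], [-0.002, -0.001, -1.0]]
wrist_force: [3.6, 2.3, 5.3]
gripper_width: 0.275
gripper_force: 30.0
```

```bash
python3 -c "
from h import *
to((.5711,.1516,.147),-22.3)"
```

```text
row [-2.000e-03  1.000e-03 -1.411e+00] [ 0.2   0.06 -0.16] | t 16.73 tcp [0.5721 0.1534 0.1454] yaw -103.12 tilt [0.0015 0.0013] F [3.62 2.26 5.28] M [ 1.033 -1.391  0.117] g 0.275 30.0
```

>>> {"fn": "arm_command", "kwargs": {
  "deltas": [
    [0,0,0.01,0,-0.01,0,1],
    [0,0,0.02,0,-0.02,0,1],
    [0,0,0.03,0,-0.02,0,1],
    [0,0,0.03,0,-0.02,0,1]
  ]
}}

```text
time_s: 17.07
tcp_pos: [0.5722, 0.1534, 0.1453]
ee_rot: [[-0.256, -0.967, 0.001], [-0.967, 0.256, 0.001], [-0.002, -0.001, -1.0]]
wrist_force: [3.7, 2.6, 4.7]
gripper_width: 0.275
gripper_force: 30.0
```

```bash
python3 -c "
from h import *
to((.5711,.1516,.147),-22.3)"
```

```text
row [-2.000e-03  1.000e-03 -1.441e+00] [ 0.2   0.06 -0.17] | t 17.07 tcp [0.5722 0.1534 0.1453] yaw -104.84 tilt [0.0013 0.0013] F [3.67 2.58 4.72] M [ 1.058 -1.409  0.077] g 0.275 30.0
```

>>> {"fn": "arm_command", "kwargs": {
  "deltas": [
    [0,0,0.01,0,0,0,1],
    [0,0,0.02,0,0,0,1],
    [0,0,0.03,0,0,0,1],
    [0,0,0.03,0,0,0,1]
  ]
}}

```text
time_s: 17.4
tcp_pos: [0.5722, 0.1534, 0.1453]
ee_rot: [[-0.285, -0.959, 0.001], [-0.959, 0.285, 0.001], [-0.002, -0.001, -1.0]]
wrist_force: [3.9, 3.1, 4.8]
gripper_width: 0.274
gripper_force: 30.0
```

```bash
python3 -c "
from h import *
to((.5711,.1516,.147),-22.3)"
```

```text
row [-2.000e-03  1.000e-03 -1.471e+00] [ 0.2   0.05 -0.17] | t 17.4 tcp [0.5722 0.1534 0.1453] yaw -106.56 tilt [0.0012 0.0013] F [3.9  3.07 4.84] M [ 1.033 -1.439  0.095] g 0.274 30.0
```

>>> {"fn": "arm_command", "kwargs": {
  "deltas": [
    [0,0,0.01,0,0,0,1],
    [0,0,0.02,0,0,0,1],
    [0,0,0.03,0,0,0,1],
    [0,0,0.03,0,0,0,1]
  ]
}}

```text
time_s: 17.73
tcp_pos: [0.5722, 0.1534, 0.1452]
ee_rot: [[-0.314, -0.949, 0.001], [-0.949, 0.314, 0.001], [-0.002, -0.001, -1.0]]
wrist_force: [4.4, 2.9, 4.3]
gripper_width: 0.273
gripper_force: 30.0
```

Run:
```python
from h import *
to((.5711,.1516,.147),-22.3)
W=cam("wrist");S=cam("scene")
def crop(I,c,w,h): return cv2.resize(I[0][c[1]-h//2:c[1]+h//2,c[0]-w//2:c[0]+w//2],(400,300),interpolation=cv2.INTER_CUBIC)
cv2.imwrite("pics/m3.png",np.hstack([crop(W,(256,240),240,180),crop(S,(300,205),80,60)]))
```

```text
row [-2.000e-03  1.000e-03 -1.501e+00] [ 0.2   0.05 -0.18] | t 17.73 tcp [0.5722 0.1534 0.1452] yaw -108.3 tilt [0.0012 0.0013] F [4.37 2.89 4.28] M [ 1.067 -1.612  0.101] g 0.273 30.0
```

View pics/m3.png

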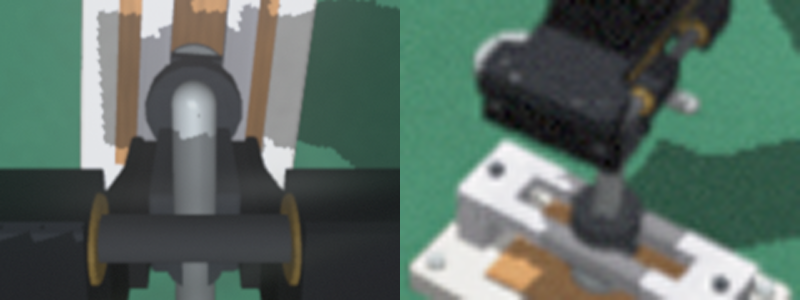

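The wrist crop shows the bar in line with the jaws over the head. The scene crop shows the tang seated in the head at (607,215). The depth is still falling at the thread's rate, so the screw is still turning.

>>> {"fn": "arm_command", "kwargs": {
  "deltas": [
    [0,0,0.01,0,0,0,1],
    [0,0,0.02,0,0,0,1],
    [0,0,0.03,0,0,0,1],
    [0,0,0.03,0,0,0,1]
  ]
}}

```text
time_s: 18.17
tcp_pos: [0.5722, 0.1534, 0.1452]
ee_rot: [[-0.342, -0.94, 0.001], [-0.94, 0.342, 0.001], [-0.002, -0.001, -1.0]]
wrist_force: [4.2, 2.9, 4.9]
gripper_width: 0.274
gripper_force: 30.0
```

```bash
python3 -c "
from h import *
to((.5711,.1516,.147),-22.3)"
```

```text
row [-2.000e-03  1.000e-03 -1.531e+00] [ 0.2   0.04 -0.18] | t 18.17 tcp [0.5722 0.1534 0.1452] yaw -110.01 tilt [0.0012 0.0013] F [4.21 2.93 4.89] M [ 1.056 -1.651  0.134] g 0.274 30.0
```

>>> {"fn": "arm_command", "kwargs": {
  "deltas": [
    [0,0,0.01,0,0,0,1],
    [0,0,0.02,0,0,0,1],
    [0,0,0.03,0,0,0,1],
    [0,0,0.03,0,0,0,1]
  ]
}}

```text
time_s: 18.5
tcp_pos: [0.5722, 0.1534, 0.1452]
ee_rot: [[-0.37, -0.929, 0.001], [-0.929, 0.37, 0.001], [-0.002, -0.001, -1.0]]
wrist_force: [3.7, 2.6, 5.5]
gripper_width: 0.272
gripper_force: 30.0
```

```bash
python3 -c "
from h import *
to((.5711,.1516,.147),-22.3)"
```

```text
row [-2.000e-03  1.000e-03 -1.561e+00] [ 0.21  0.04 -0.18] | t 18.5 tcp [0.5722 0.1534 0.1452] yaw -111.72 tilt [0.0013 0.0013] F [3.71 2.63 5.52] M [ 1.125 -1.602  0.114] g 0.272 30.0
```

>>> {"fn": "arm_command", "kwargs": {
  "deltas": [
    [0,0,0.01,0,0,0,1],
    [0,0,0.02,0,0,0,1],
    [0,0,0.03,0,0,0,1],
    [0,0,0.03,0,0,0,1]
  ]
}}

```text
time_s: 18.83
tcp_pos: [0.5723, 0.1534, 0.1452]
ee_rot: [[-0.397, -0.918, 0.001], [-0.918, 0.397, 0.001], [-0.002, -0.001, -1.0]]
wrist_force: [4.6, 1.5, 6.0]
gripper_width: 0.274
gripper_force: 30.0
```

```bash
python3 -c "
from h import *
to((.5711,.1516,.147),-22.3);s=sense();print(s['tcp_pos'][2],s['effort'][5],s['joints'][5])"
```

```text
row [-2.00e-03  1.00e-03 -1.59e+00] [ 0.21  0.03 -0.18] | t 18.83 tcp [0.5723 0.1534 0.1452] yaw -113.42 tilt [0.0014 0.0012] F [4.64 1.49 5.97] M [ 1.06  -1.601  0.185] g 0.274 30.0
0.14519704851318183 -0.2746584825217724 -54.04986668324527
```

>>> {"fn": "arm_command", "kwargs": {
  "deltas": [
    [0,0,0.01,0,0,0,1],
    [0,0,0.02,0,0,0,1],
    [0,0,0.03,0,0,0,1],
    [0,0,0.03,0,0,0,1]
  ]
}}

```text
time_s: 19.17
tcp_pos: [0.5723, 0.1534, 0.1452]
ee_rot: [[-0.425, -0.905, 0.001], [-0.905, 0.425, 0.001], [-0.002, -0.001, -1.0]]
wrist_force: [4.2, 2.3, 5.0]
gripper_width: 0.272
gripper_force: 30.0
```

```bash
python3 -c "
from h import *
to((.5711,.1516,.147),-22.3);s=sense();print(s['tcp_pos'][2],s['effort'][5],s['joints'][5])"
```

```text
row [-2.00e-03  1.00e-03 -1.62e+00] [ 0.22  0.03 -0.18] | t 19.17 tcp [0.5723 0.1534 0.1452] yaw -115.12 tilt [0.0014 0.0012] F [4.23 2.26 4.97] M [ 1.048 -1.69   0.34 ] g 0.272 30.0
0.14519463678788924 -0.3236204758286476 -55.7593604337508
```

The torque has risen well past friction and the sinking has stopped at 2.5 mm, so the screw has met its stop. I'll ease back within the play and lift straight out.

>>> {"fn": "arm_command", "kwargs": {
  "deltas": [
    [0,0,-0.05,0,0,0,1],
    [0,0,-0.1,0,0,0,1],
    [0,0,-0.15,-0.02,-0.02,-0.05,1],
    [0,0,-0.15,-0.04,-0.03,-0.1,1],
    [0,0,-0.15,-0.04,-0.03,-0.1,1]
  ]
}}

```text
time_s: 19.58
tcp_pos: [0.572, 0.1535, 0.1452]
ee_rot: [[-0.286, -0.958, -0.001], [-0.958, 0.286, 0.001], [-0.001, 0.001, -1.0]]
wrist_force: [4.7, 3.0, 2.1]
gripper_width: 0.276
gripper_force: 30.0
```

```bash
python3 -c "
from h import *
to((.5711,.1516,.147),-22.3)"
```

```text
row [ 0.000e+00  1.000e-03 -1.471e+00] [ 0.2   0.03 -0.18] | t 19.58 tcp [0.572  0.1535 0.1452] yaw -106.6 tilt [-0.0006  0.0011] F [4.72 2.96 2.09] M [ 1.14  -1.642  0.045] g 0.276 30.0
```

>>> {"fn": "arm_command", "kwargs": {
  "deltas": [
    [0,0,0,-0.03,-0.03,0,1],
    [0,0,0,-0.06,-0.05,-0.05,1],
    [0,0,0,-0.06,-0.05,-0.1,1],
    [0,0,0,-0.06,-0.05,-0.2,1],
    [0,0,0,-0.06,-0.05,-0.2,1]
  ]
}}

```text
time_s: 20.0
tcp_pos: [0.5718, 0.1535, 0.1455]
ee_rot: [[-0.286, -0.958, -0.003], [-0.958, 0.286, 0.0], [0.001, 0.003, -1.0]]
wrist_force: [5.3, 2.6, -5.6]
gripper_width: 0.27
gripper_force: 30.0
```

```bash
python3 -c "
from h import *
to((.5711,.1516,.147),-22.3)"
```

```text
row [ 0.003  0.002 -1.472] [ 0.2   0.02 -0.15] | t 20.0 tcp [0.5718 0.1535 0.1455] yaw -106.63 tilt [-0.0032  0.0003] F [ 5.33  2.61 -5.56] M [ 0.973 -2.226  0.039] g 0.27 30.0
```

>>> {"fn": "arm_command", "kwargs": {
  "deltas": [
    [0,0,0,-0.01,-0.03,-0.1,1],
    [0,0,0,-0.01,-0.05,-0.2,1],
    [0,0,0,-0.01,-0.05,-0.3,1],
    [0,0,0,-0.01,-0.05,-0.3,1]
  ]
}}

```text
time_s: 20.33
tcp_pos: [0.5718, 0.1534, 0.1477]
ee_rot: [[-0.286, -0.958, -0.005], [-0.958, 0.286, -0.0], [0.001, 0.005, -1.0]]
wrist_force: [7.0, 2.4, -8.2]
gripper_width: 0.27
gripper_force: 30.0
```

```bash
python3 -c "
from h import *
to((.5711,.1516,.147),-22.3)"
```

```text
row [ 0.005  0.002 -1.472] [0.19 0.02 0.07] | t 20.33 tcp [0.5718 0.1534 0.1477] yaw -106.65 tilt [-0.0048 -0.    ] F [ 6.97  2.39 -8.19] M [ 1.083 -2.288 -0.017] g 0.27 30.0
```

>>> {"fn": "arm_command", "kwargs": {
  "deltas": [
    [0.003,0.001,0,0,-0.02,0,1],
    [0.005,0.002,0,0,-0.04,0,1],
    [0.005,0.002,0,0,-0.04,-0.1,1],
    [0.005,0.002,0,0,-0.04,-0.2,1],
    [0.005,0.002,0,0,-0.04,-0.2,1]
  ]
}}

```text
time_s: 20.75
tcp_pos: [0.5717, 0.1533, 0.1496]
ee_rot: [[-0.287, -0.958, -0.002], [-0.958, 0.287, -0.003], [0.004, 0.001, -1.0]]
wrist_force: [4.3, 3.9, -6.5]
gripper_width: 0.27
gripper_force: 30.0
```

```bash
python3 -c "
from h import *
to((.5711,.1516,.147),-22.3)"
```

```text
row [ 0.003 -0.003 -1.472] [0.18 0.01 0.26] | t 20.75 tcp [0.5717 0.1533 0.1496] yaw -106.65 tilt [-0.0018 -0.0034] F [ 4.31  3.88 -6.51] M [ 1.335 -1.619  0.005] g 0.27 30.0
```

>>> {"fn": "arm_command", "kwargs": {
  "deltas": [
    [0.002,-0.002,0,-0.02,-0.01,0,1],
    [0.003,-0.003,0,-0.04,-0.03,-0.1,1],
    [0.003,-0.003,0,-0.04,-0.03,-0.2,1],
    [0.003,-0.003,0,-0.04,-0.03,-0.3,1],
    [0.003,-0.003,0,-0.04,-0.03,-0.4,1],
    [0.003,-0.003,0,-0.04,-0.03,-0.4,1]
  ]
}}

```text
time_s: 21.25
tcp_pos: [0.5727, 0.153, 0.1565]
ee_rot: [[-0.285, -0.958, 0.004], [-0.958, 0.285, -0.003], [0.001, -0.005, -1.0]]
wrist_force: [-0.2, 0.2, -3.0]
gripper_width: 0.27
gripper_force: 30.0
```

```bash
python3 -c "
from h import *
to((.5711,.1516,.147),-22.3)"
```

```text
row [-0.003 -0.005 -1.471] [0.18 0.12 0.95] | t 21.25 tcp [0.5727 0.153  0.1565] yaw -106.58 tilt [ 0.0042 -0.0026] F [-0.18  0.18 -3.03] M [ 0.053 -0.144 -0.047] g 0.27 30.0
```

>>> {"fn": "arm_command", "kwargs": {
  "deltas": [
    [-0.003,-0.005,0,0,0,-1.5,1],
    [-0.003,-0.005,0,0,0,-3.5,1],
    [-0.003,-0.005,0,0,0,-5.5,1],
    [-0.003,-0.005,-0.1,0,0,-6,1],
    [-0.003,-0.005,-0.2,0,0,-6,1],
    [-0.003,-0.005,-0.3,0,0,-6,1],
    [-0.003,-0.005,-0.3,0,0,-6,1]
  ]
}}

```text
time_s: 21.83
tcp_pos: [0.5726, 0.1533, 0.217]
ee_rot: [[0.012, -1.0, 0.004], [-1.0, -0.012, 0.004], [-0.004, -0.004, -1.0]]
wrist_force: [0.3, 0.5, -3.2]
gripper_width: 0.276
gripper_force: 30.0
```

```bash
python3 -c "
from h import *
to((.610,-.2646,.215),6.5)"
```

```text
row [-0.006 -0.    -1.672] [41.83 -3.22  0.05] | t 21.83 tcp [0.5726 0.1533 0.217 ] yaw -89.29 tilt [0.0035 0.0038] F [ 0.31  0.45 -3.18] M [ 0.132  0.005 -0.021] g 0.276 30.0
```

>>> {"fn": "arm_command", "kwargs": {
  "deltas": [
    [-0.002,0,-0.08,2,-0.2,0,1],
    [-0.002,0,-0.19,5,-0.4,0,1],
    [-0.002,0,-0.3,8,-0.7,0,1],
    [-0.002,0,-0.41,11,-0.9,0,1],
    [-0.002,0,-0.52,14,-1.1,0,1],
    [-0.002,0,-0.63,17,-1.3,0,1],
    [-0.002,0,-0.74,20,-1.5,0,1],
    [-0.002,0,-0.85,23,-1.8,0,1]
  ]
}}

```text
time_s: 22.5
tcp_pos: [0.5929, -0.0775, 0.2157]
ee_rot: [[0.76, -0.65, 0.001], [-0.65, -0.76, 0.004], [-0.001, -0.004, -1.0]]
wrist_force: [-0.6, -0.8, -3.8]
gripper_width: 0.274
gripper_force: 30.0
```

```bash
python3 -c "
from h import *
to((.610,-.2646,.215),6.5)"
```

```text
row [-0.004 -0.    -0.821] [13.46 13.11  0.  ] | t 22.5 tcp [ 0.5929 -0.0775  0.2157] yaw -40.53 tilt [0.0013 0.0036] F [-0.63 -0.84 -3.81] M [ 0.06  -0.067  0.04 ] g 0.274 30.0
```

>>> {"fn": "arm_command", "kwargs": {
  "deltas": [
    [-0.002,0,-0.11,2.2,2.2,0,1],
    [-0.002,0,-0.22,4.4,4.4,0,1],
    [-0.002,0,-0.33,6.6,6.6,0,1],
    [-0.002,0,-0.44,8.8,8.8,0,1],
    [-0.002,0,-0.55,11,11,0,1],
    [-0.002,0,-0.66,12.5,12.4,0,1],
    [-0.002,0,-0.77,13.4,13.1,0,1],
    [-0.002,0,-0.82,13.4,13.1,0,1]
  ]
}}

```text
time_s: 23.17
tcp_pos: [0.6093, -0.2654, 0.2142]
ee_rot: [[0.994, 0.108, 0.0], [0.108, -0.994, 0.002], [0.0, -0.002, -1.0]]
wrist_force: [-0.0, 0.3, -3.0]
gripper_width: 0.275
gripper_force: 30.0
```

```bash
python3 -c "
from h import *
to((.610,-.2646,.15),6.5)"
```

```text
row [-0.002 -0.    -0.005] [ 0.08 -0.06  6.42] | t 23.17 tcp [ 0.6093 -0.2654  0.2142] yaw 6.2 tilt [0.0002 0.0019] F [-0.04  0.29 -3.  ] M [-0.019 -0.053  0.005] g 0.275 30.0
```

>>> {"fn": "arm_command", "kwargs": {
  "deltas": [
    [-0.002,0,-0.005,0.05,-0.05,2,1],
    [-0.002,0,-0.005,0.07,-0.06,4.5,1],
    [-0.002,0,-0.005,0.07,-0.06,6,1],
    [-0.002,0,-0.005,0.07,-0.06,6.8,1],
    [-0.002,0,-0.005,0.07,-0.06,7,1],
    [-0.002,0,-0.005,0.07,-0.06,7,1]
  ]
}}

```text
time_s: 23.67
tcp_pos: [0.6109, -0.2618, 0.1449]
ee_rot: [[0.993, 0.114, 0.002], [0.114, -0.993, -0.0], [0.002, 0.0, -1.0]]
wrist_force: [0.0, -1.1, -2.4]
gripper_width: 0.274
gripper_force: 30.0
```

Run:
```python
from h import *
to((.610,-.2646,.087),6.5)
S=cam("scene");s=sense();p=np.array(s["tcp_pos"])
print(proj([p-[0,0,.0769],p-[0,0,.03],[.6109,-.2648,.045]],*S[1:]))
W=cam("wrist")
cv2.imwrite("pics/m4.png",np.hstack([cv2.resize(S[0][172:232,120:200],(400,300),interpolation=cv2.INTER_CUBIC),cv2.resize(W[0][150:300,156:356],(400,300),interpolation=cv2.INTER_CUBIC)]))
```

```text
row [ 0.    -0.002  0.001] [-0.14  0.27  5.79] | t 23.67 tcp [ 0.6109 -0.2618  0.1449] yaw 6.55 tilt [ 0.0019 -0.0001] F [ 0.02 -1.09 -2.41] M [-0.031 -0.006  0.011] g 0.274 30.0
[[160.08442244 202.25933515]
 [157.4124132  190.51472246]
 [160.60615732 207.73196375]]
```

View pics/m4.png

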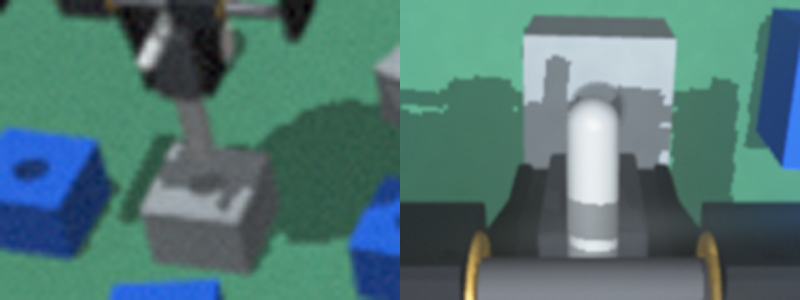

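The scene crop shows the tang end at (200,152), held straight above the grey stand's hole at (205,183). The y position is about 3 mm off, so I'll correct that and lower.

>>> {"fn": "arm_command", "kwargs": {
  "deltas": [
    [0,-0.002,0,-0.08,0.15,0.3,1],
    [0,-0.002,0,-0.08,0.27,0.8,1],
    [0,-0.002,0,-0.08,0.27,1.3,1],
    [0,-0.002,0,-0.08,0.27,1.7,1],
    [0,-0.002,0,-0.08,0.27,1.9,1],
    [0,-0.002,0,-0.08,0.27,1.9,1],
    [0,-0.002,0,-0.08,0.27,1.9,1]
  ]
}}

```text
time_s: 24.35
tcp_pos: [0.6107, -0.2644, 0.1259]
ee_rot: [[0.993, 0.115, 0.001], [0.115, -0.993, -0.0], [0.001, 0.0, -1.0]]
wrist_force: [0.5, -0.2, -4.0]
gripper_width: 0.276
gripper_force: 30.0
```

```bash
python3 -c "
from h import *
to((.6102,-.2646,.087),6.5)"
```

```text
row [ 0.    -0.001  0.002] [-0.05  0.01  3.89] | t 24.35 tcp [ 0.6107 -0.2644  0.1259] yaw 6.61 tilt [ 0.0007 -0.0001] F [ 0.48 -0.17 -3.95] M [-0.029 -0.014  0.011] g 0.276 30.0
```

>>> {"fn": "arm_command", "kwargs": {
  "deltas": [
    [0,0,0,-0.04,0,0.3,1],
    [0,0,0,-0.04,0,0.6,1],
    [0,0,0,-0.04,0,0.9,1],
    [0,0,0,-0.04,0,1.2,1],
    [0,0,0,-0.04,0,1.5,1],
    [0,0,0,-0.04,0,1.5,1]
  ]
}}

```text
time_s: 24.85
tcp_pos: [0.6098, -0.2643, 0.1102]
ee_rot: [[0.993, 0.115, -0.0], [0.115, -0.993, 0.0], [-0.0, -0.0, -1.0]]
wrist_force: [-0.5, 0.0, -3.9]
gripper_width: 0.273
gripper_force: 30.0
```

```bash
python3 -c "
from h import *
to((.6102,-.2646,.087),6.5)"
```

```text
row [-0.     0.     0.002] [0.04 0.04 2.32] | t 24.85 tcp [ 0.6098 -0.2643  0.1102] yaw 6.59 tilt [-0.0005  0.0004] F [-0.49  0.04 -3.94] M [-0.014 -0.029 -0.054] g 0.273 30.0
```

Inside the hole with no contact. Lowering to the floor.

>>> {"fn": "arm_command", "kwargs": {
  "deltas": [
    [0,0,0,0.02,0.02,0.4,1],
    [0,0,0,0.02,0.02,0.8,1],
    [0,0,0,0.02,0.02,1.2,1],
    [0,0,0,0.02,0.02,1.6,1],
    [0,0,0,0.02,0.02,1.9,1],
    [0,0,0,0.02,0.02,2.1,1],
    [0,0,0,0.02,0.02,2.1,1]
  ]
}}

```text
time_s: 25.43
tcp_pos: [0.6102, -0.2645, 0.0894]
ee_rot: [[0.993, 0.115, 0.0], [0.115, -0.993, 0.0], [0.0, -0.0, -1.0]]
wrist_force: [-1.0, 0.2, -3.9]
gripper_width: 0.273
gripper_force: 30.0
```

```bash
python3 -c "
from h import *
to((.6102,-.2646,.087),6.5)"
```

```text
row [-0.    -0.     0.002] [-0.01  0.    0.24] | t 25.43 tcp [ 0.6102 -0.2645  0.0894] yaw 6.6 tilt [0.     0.0002] F [-0.96  0.24 -3.89] M [-0.019  0.024  0.004] g 0.273 30.0
```

>>> {"fn": "arm_command", "kwargs": {
  "deltas": [
    [0,0,0,0,0,0.1,1],
    [0,0,0,0,0,0.2,1],
    [0,0,0,0,0,0.25,1],
    [0,0,0,0,0,0.28,1],
    [0,0,0,0,0,0.28,1]
  ]
}}

```text
time_s: 25.85
tcp_pos: [0.6106, -0.2646, 0.0875]
ee_rot: [[0.993, 0.115, 0.001], [0.115, -0.993, -0.0], [0.001, 0.0, -1.0]]
wrist_force: [0.5, 0.5, -3.8]
gripper_width: 0.279
gripper_force: 30.0
```

```bash
python3 -c "
from h import *
to((.6102,-.2646,.087),6.5)"
```

```text
row [ 0.    -0.001  0.002] [-0.04 -0.01  0.05] | t 25.85 tcp [ 0.6106 -0.2646  0.0875] yaw 6.6 tilt [ 0.0014 -0.0001] F [ 0.5   0.46 -3.77] M [-0.004  0.008  0.049] g 0.279 30.0
```

>>> {"fn": "arm_command", "kwargs": {
  "deltas": [
    [0,0,0,0,0,0.05,1],
    [0,0,0,0,0,0.1,1],
    [0,0,0,0,0,0.1,1]
  ]
}}

```text
time_s: 26.1
tcp_pos: [0.6107, -0.2647, 0.0869]
ee_rot: [[0.993, 0.115, 0.002], [0.115, -0.993, -0.0], [0.002, 0.001, -1.0]]
wrist_force: [0.2, 1.0, -1.4]
gripper_width: 0.273
gripper_force: 30.0
```

>>> {"fn": "arm_command", "kwargs": {
  "deltas": [
    [0,0,0,0,0,0,0.5],
    [0,0,0,0,0,0,0.4],
    [0,0,0,0,0,0,0.2],
    [0,0,0,0,0,0,0],
    [0,0,0,0,0,0,-0.3],
    [0,0,0,0,0,0,-0.5],
    [0,0,0,0,0,0,-0.5],
    [0,0,0,0,0,0,-0.5]
  ]
}}

```text
time_s: 26.77
tcp_pos: [0.6106, -0.2647, 0.0864]
ee_rot: [[0.993, 0.115, 0.001], [0.115, -0.993, -0.0], [0.001, 0.0, -1.0]]
wrist_force: [0.9, 0.1, -0.8]
gripper_width: 0.666
gripper_force: 0.0
```

>>> {"fn": "arm_command", "kwargs": {
  "deltas": [
    [0,0,0,0,0,-1,-0.6],
    [0,0,0,0,0,-3,-0.6],
    [0,0,0,0,0,-6,-0.6],
    [0,0,0,0,0,-10,-0.6],
    [0,0,0,0,0,-14,-0.6],
    [0,0,0,0,0,-18,-0.6],
    [0,0,0,-5,0,-20,-0.6],
    [0,0,0,-5,0,-20,-0.6]
  ]
}}

```text
time_s: 27.43
tcp_pos: [0.5596, -0.2711, 0.2927]
ee_rot: [[0.993, 0.115, 0.009], [0.115, -0.993, -0.003], [0.009, 0.004, -1.0]]
wrist_force: [0.2, -0.2, -0.1]
gripper_width: 0.799
gripper_force: 0.0
```

Run:
```python
from h import *
to((.6102,-.2646,.087),6.5)
W=cam("wrist");S=cam("scene");T=cam("top")
r=lambda a:cv2.resize(a,(400,300),interpolation=cv2.INTER_CUBIC)
cv2.imwrite("pics/m5.png",np.vstack([np.hstack([r(W[0]),r(S[0][172:232,120:200])]),np.hstack([r(S[0][120:300,90:330]),r(T[0][147:197,193:259])])]))
```

```text
row [ 0.004 -0.009  0.002] [ 4.92 -0.15 20.62] | t 27.43 tcp [ 0.5596 -0.2711  0.2927] yaw 6.6 tilt [ 0.0093 -0.0028] F [ 0.24 -0.17 -0.07] M [0.023 0.094 0.002] g 0.799 0.0
```

View pics/m5.png

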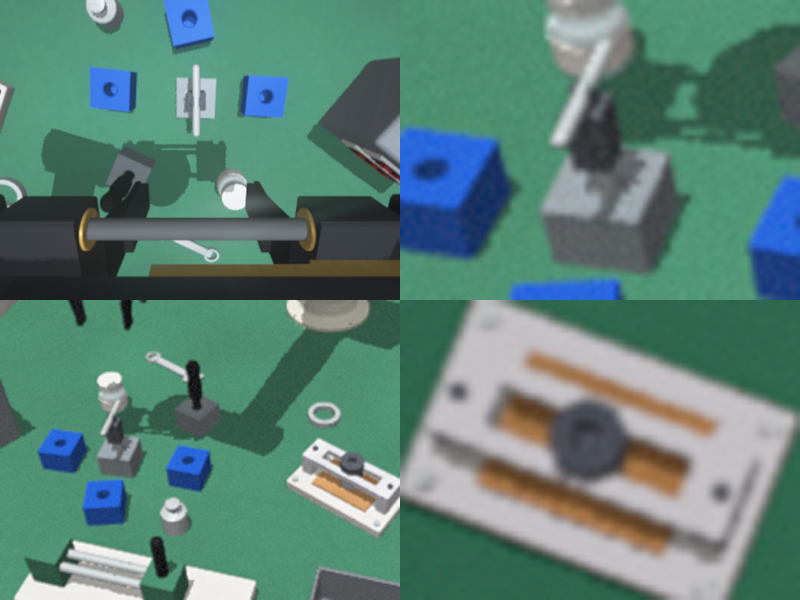

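The key stands upright in its own grey stand: the crossbar is at (196,100) in the wrist view and the key at (592,130) in the scene crop. The bystanders haven't moved, and the gripper is clear.

```bash
python3 -c "
from station import *
print(finish_job())"
```

```text
the job is handed in; nothing more can be done
None
```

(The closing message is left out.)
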